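# Shoot the stone-ball dish: two slide-table stops, then lift, quarter turn and hold

## Task

We are photographing a wooden dish with a loose stone ball for the web shop: slide the table it stands on so that the round mark comes under the nose of the fixed pen camera, let it rest there for about a second, then do the same with the cross mark and leave the table on that one. Then lift the dish by its arched handle a good hand's breadth (10 cm) clear of the table, turn it a quarter turn (either way), and finish while still holding it up, level and still. Keep the ball in the middle of the dish all the time without touching it, and leave the other things on the desk where they are.

Things in the scene. Friction and masses are not known exactly. Their poses are not given: they have to be found in the camera images.
- bed: fixed grey base of the hand-moved x-y slide table, 250 x 410 mm, on the desk; origin on the desk under the centre of the slides; x along the lower slide, y along the upper one (from the knob towards the pen camera), z up. On its +y end a black post with a bracket reaches back over the carrier board to the pen camera (highest point 130 mm above the desk)
- pointer_tip (a point): tip of the nose of the slim steel pen camera, which is fixed and points straight down; 55 mm above the desk, 11 mm above the carrier board; it lies at (0, 120 mm) in the bed's axes. Going straight from the start to the marks, the dish stays over 15 mm clear of it
- saddle (a joint): travel of the lower slide in m, along the bed's +x, 0 in the middle, stops at -0.045 and +0.045; stays where it is left, about 1.5 N plus a little damping moves it
- carrier (a joint): travel of the upper slide in m, along the bed's +y, -0.045 to +0.045, like the lower one; it carries the white carrier board, 160 x 280 x 10 mm, top 44 mm above the desk, on which the dish stands loose. The board can be taken anywhere in x and y by its knob
- knob_grip (a point): the height to grip on the upright dark wooden knob of the carrier board, a plain round post 22 mm across, its top 76 mm above the underside of the board (110 mm above the desk); this point is on its axis, 89 mm above the desk, 112 mm from the board's middle on its -y side
- mark_round (a point): centre of the round mark, a dark steel disc 18 mm across let into the carrier board on its pen camera side
- mark_cross (a point): centre of the cross mark, a dark steel X 24 mm across let into the carrier board on its pen camera side
- dish: round light wooden dish, 128 mm across, rim 21 mm high, about 0.28 kg, a rigid square arch over it as handle; origin: centre of its underside, z up, x along the arch. It starts near the middle of the carrier board, arch along the bed's x (within 3 degrees). Inside: a 5 degree cone to 26 mm from the centre, then 18 degrees: a tilt of 5 degrees or an acceleration of 0.8 m/s2 sets the ball rolling
- dish_grip (a point): centre of the arch's level top bar, 120 mm above the dish's underside: bar 127 mm long (dish x), 14 mm wide (dish y), 16 mm high, free beneath down to the ball (top 44 mm above the underside). Grip it across its 14 mm
- dish_middle (a point): point in the dish where the centre of the ball lies when it is centred, 26 mm above the dish's underside
- ball: loose marble ball, 36 mm across, about 65 g; its frame turns as it rolls, use its centre
- ball_center (a point): centre of the ball
- tape: roll of brown tape, 64 mm across, 20 mm high, on the desk beside the slide table; leave alone
- jar: little white jar with a wooden cap, 40 mm across, 50 mm high, beside the slide table; leave alone
- eraser: white eraser 50 x 22 x 12 mm, beside the slide table; leave alone
- mug: white mug, 80 mm across, 90 mm high; leave alone
- phone: black phone lying flat, 75 x 150 x 8 mm; leave alone
- notebook: grey notebook, 150 x 210 x 18 mm; leave alone
- driver: small screwdriver lying down, 150 mm long; leave alone
Things that resemble listed ones, but are neither listed nor needed, are in the scene too. There is more than one size of the dish; the job needs the largest.

How it is judged:
By the outcome, as a careful person would: the job done as asked, in the order asked, and still so for the second after the job is handed in, while the arm keeps its last pose, push and grip.
It also fails if it takes over 72 s, if anything falls off the work surface, if the arm or the gripper's body presses on something with over 40 N, if the wrist force passes 120 N, or if a joint passes its speed limit or range.

## Robot

A 6-joint arm with a two-finger parallel gripper is mounted at the origin on the work surface. World frame = base frame: x ahead of the robot, y to its left, z up, the work surface at z = 0. Lengths are in m, angles in degrees, forces in N, time in s.
With the tool pointing down it reaches from about 0.15 to 0.775 m from the base axis. Payload 6.1 kg.
Tool frame: the origin (TCP) lies midway between the tips of the shut fingers; the grasp point (between the pads) lies 19 mm behind it; z points along the fingers, y is the line along which they close (so a half turn about z gives the same grasp; the last joint's range is limited). The gripper opens to 85 mm and grips with 20 to 120 N. Pads are 22 mm wide; open, the fingers measure 114 mm over their backs; the gripper's body (76 mm by 85 mm) begins 54 mm behind the grasp point. The pads swing forward as they close: fully open they stand 13 mm farther back than shut.
Start: joints at [66.349, 7.208, -2.269, 80.523, 0, 90], TCP at [0.211, 0.481, 0.231] pointing down, gripper open.
Joint ranges: [-155.77, 155.77], [-54.66, 111.73], [-72.52, 77.12], [-102.08, 115.82], [-83.92, 84.16], [-180, 180]. Speed limits (degrees/s): [136.94, 136.94, 172.46, 180, 180, 180].

## Interface

Orientations are given as a 3x3 rotation matrix whose columns are the frame's x, y, z axes.
In Python, from plant import get_state, cams, bot, finder gives the robot as it stands.
- The arm moves only by the shell command python3 -m creep 'ROWS'. ROWS is a JSON object of lists of equal length, an entry for each row: "offset": the shift along the tool's x, y, z in units of 25 mm (1.0 is 25 mm), a list of three; "twist": the turn about the tool's z in units of 10 degrees (1.0 is 10 degrees); "gripper": the finger opening in mm, from 0 to 85.4. A call has 1 to 10 rows; each row shifts and turns the commanded pose from where the row before left it, along the tool's axes as they then stand; what a row does not reach is not made up. A row lasts 1/8 s, in which the tool goes at most 62.5 mm and 10.7 degrees, less where a joint would pass 70% of its speed; a pose out of reach is approached as far as the arm can. A call is refused whole if a number of a shift passes 1 or a number of a turn 1, either way. A call with a gripper value outside its range is refused whole. The fingers move at their own pace and stop on an object; the grip force is fixed at half the most. Time passes only in rows, so rows that do not move let the fingers close. It gives the time, the measured TCP pose, the force, the opening and the grip force at its end, in the units of the state.
- get_state(): the state, without advancing time (a new reading comes with each control period).
- cams.camera(name): name is "side" or "top" or "wrist"; returns a dict with "color" (400x640x3 uint8, blue, green, red), "depth" (400x640 float32, m along the optical axis (not along the pixel's ray), 0 where there is no reading), "fov_y" (degrees; the focal length in pixels is half the picture's height over the tangent of half this angle, whatever the lens; pixels are square), "cx", "cy" (the principal point, pixels), "k1" (the pictures are not rectified: a ray, as slopes to the right and down, at radius r is drawn at 1 + k1 r^2 times it, then the intrinsics apply), "view" (4x4, takes a point from world to camera coordinates). Camera axes: x right, y up, looking along -z (the intrinsics and any distortion apply to the point x, -y, -z); pixel columns grow to the right and rows downward; lengths in m; the calibration is good to about 2 mm. A picture is of the moment at which its call begins.
- bot.sign_off(): hands the job in; it is judged then, once.
Trained networks look in a picture, given as the dict that the camera call returned (one of the last four; its "shot" number tells which), for a name from the list of things; names that differ only in an ending like _2 or _b are one class to them, and where a whole thing is asked for, a point or a joint stands for the part that bears it (a point fixed in the world has none). Each returns a list of dicts, best first, with "p" (0 to 1); they miss things now and then, are a little off and sometimes report something else, mostly with a low value. They report only what shows in the picture. A call takes as long as a camera call. They do not tell look-alikes from the thing itself.
- finder.regions_of(picture, name): "mask" (400x640 bool, what is visible of it) and "centre" ([column, row] in pixels, amid what is visible of it).
The state is a dict: "time": time; "joints": joint angles; "joint_velocities": joint speeds; "joint_efforts": joint torques, N m; "ee_pos": TCP position; "ee_rot": TCP orientation; "force": force on the tool from outside, world axes, zero at the start; "moment": the same for the moment, N m; "grip_width": finger opening in m; "grip_force": force on a finger pad.
Only numpy, scipy, OpenCV 4.12 (cv2) and the standard library are available. Lean on these libraries where they do the work, as an engineer would, in place of code of your own. Each camera call takes 0.05 s, during which the arm holds its last target. There are 200 camera calls.

## Working session

There is one attempt and no reset: what is moved stays moved. The work goes in short steps, Python scripts to look and compute and a shell command to move; the robot and the scene stay as the last step left them, time stands still between calls to the robot, and variables do not carry over. Pictures are saved under pics/ and viewed, at most 11 in all, crops included, and the job is handed in when it is done.

```bash
ls; mkdir -p pics; cat > h.py <<'E'
import numpy as np, cv2
from plant import get_state, cams, bot, finder
def intr(p):
    h=p["color"].shape[0]; f=h/2/np.tan(np.radians(p["fov_y"])/2)
    return np.array([[f,0,p["cx"]],[0,f,p["cy"]],[0,0,1]]), np.array([p["k1"],0,0,0.])
def rays(p,uv):
    K,d=intr(p); n=cv2.undistortPoints(np.float64(uv).reshape(-1,1,2),K,d).reshape(-1,2)
    M=np.linalg.inv(p["view"]); dirs=np.c_[n[:,0],-n[:,1],-np.ones(len(n))]@M[:3,:3].T
    return M[:3,3],dirs   # point = o + depth*dir
def atz(p,uv,z):
    o,d=rays(p,uv); return o+d*((z-o[2])/d[:,2])[:,None]
def cloud(p,mask):
    v,u=np.nonzero(mask&(p["depth"]>0)); o,d=rays(p,np.c_[u,v]); return o+d*p["depth"][v,u][:,None]
def proj(p,X):
    K,d=intr(p); c=np.c_[np.atleast_2d(X),np.ones(len(np.atleast_2d(X)))]@p["view"].T
    c=c[:,:3]*[1,-1,-1]
    return cv2.projectPoints(c,np.zeros(3),np.zeros(3),K,d)[0].reshape(-1,2)
E
python3 - <<'E'
from h import *
np.set_printoptions(precision=4,suppress=True)
for n in ["top","side","wrist"]:
    p=cams.camera(n); cv2.imwrite(f"pics/{n}0.png",p["color"])
    print(n,p["fov_y"],p["k1"],np.linalg.inv(p["view"])[:3,3])
    for name in ["dish","knob_grip","mark_round","mark_cross","bed","ball","carrier","tape","jar","eraser","mug","dish_grip"]:
        for r in finder.regions_of(p,name):
            c=cloud(p,r["mask"])
            print(name,round(r["p"],2),np.round(r["centre"]),r["mask"].sum(),np.median(c,0) if len(c) else '', c.max(0) if len(c) else '')
s=get_state(); print(s)
E
```

```text
pics
top 57.58407535446876 -0.037347708079726136 [0.4082 0.0174 1.0739]
dish 0.97 [256. 281.] 850 [0.3156 0.1557 0.0123] [0.3588 0.2034 0.0976]
dish 0.78 [306. 196.] 1613 [0.5496 0.0102 0.0617] [0.6406 0.0707 0.1754]
dish 0.56 [288. 121.] 770 [0.787  0.071  0.0124] [0.8436 0.1226 0.0977]
knob_grip 0.7 [324. 213.] 3733 [0.5475 0.0012 0.0434] [0.6555 0.1641 0.1129]
mark_round 0.63 [320. 217.] 3775 [0.5454 0.0024 0.0433] [0.6523 0.1566 0.1129]
mark_round 0.57 [286. 202.] 10450 [0.5363 0.0751 0.0142] [0.7125 0.276  0.1726]
mark_round 0.41 [252. 154.] 256 [0.709  0.1772 0.0183] [0.742  0.212  0.0243]
mark_cross 0.68 [303. 219.] 3952 [0.5473 0.0081 0.0434] [0.6621 0.1574 0.1697]
bed 0.73 [286. 202.] 10282 [0.5363 0.0755 0.0143] [0.7088 0.276  0.172 ]
ball 0.37 [309. 197.] 57 [0.5492 0.0176 0.0808] [0.5617 0.0262 0.1679]
ball 0.37 [287. 202.] 10216 [0.5364 0.0762 0.0143] [0.7118 0.2762 0.1711]
carrier 0.69 [327. 212.] 3790 [0.5466 0.0052 0.0434] [0.6582 0.1641 0.1218]
tape 0.49 [253. 140.] 208 [0.7093 0.1772 0.0186] [0.742  0.2083 0.0243]
tape 0.4 [287. 202.] 10224 [0.5361 0.0759 0.0143] [0
[... 2696 characters left out ...]
[156. 393.] 426 [0.4231 0.1002 0.0119] [0.4429 0.1256 0.0202]
dish_grip 0.42 [137. 311.] 134 [0.2742 0.165  0.0151] [0.2812 0.4261 0.2874]
{'time': 1.95, 'joints': array([66.3495,  7.2067, -2.2705, 80.5234,  0.0014, 90.0003]), 'joint_velocities': array([-0.0035, -0.0693, -0.0555, -0.019 , -0.1408,  0.1306]), 'joint_efforts': array([  0.0003, -43.5699,  35.3084,   0.0013,   0.0003,  -0.    ]), 'ee_pos': array([0.2106, 0.4809, 0.2313]), 'ee_rot': array([[-0.916 ,  0.4012, -0.    ],
       [ 0.4012,  0.916 , -0.    ],
       [ 0.    , -0.    , -1.    ]]), 'force': array([-0.2188, -0.0569, -0.2801]), 'moment': array([0.0407, 0.0011, 0.0102]), 'grip_force': 0.0, 'grip_width': 0.08533055498245815}
```

```bash
python3 - <<'E'
import cv2
a=cv2.imread("pics/top0.png")[110:310,200:440]
b=cv2.resize(a,None,fx=3.3,fy=3,interpolation=cv2.INTER_CUBIC); b=cv2.resize(a,(720,600),interpolation=cv2.INTER_CUBIC); cv2.imwrite("pics/topc.png",b)
E
```

```text
(no output)
```

View pics/topc.png

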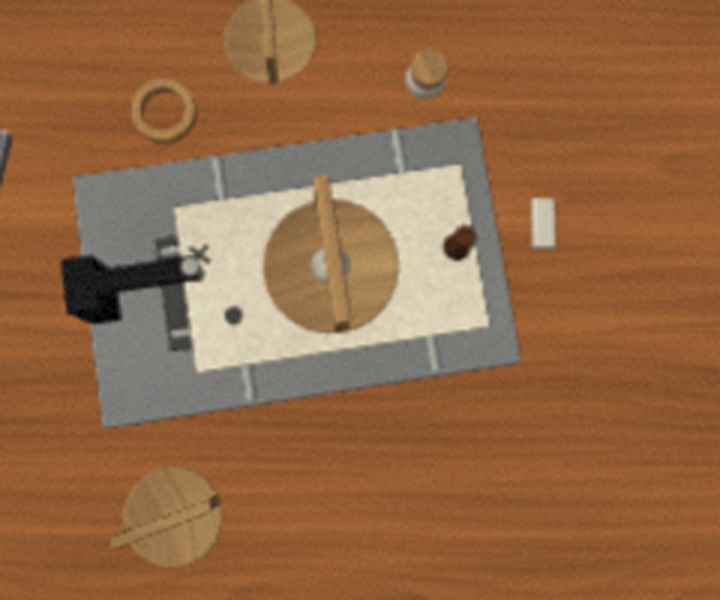

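View pics/side0.png

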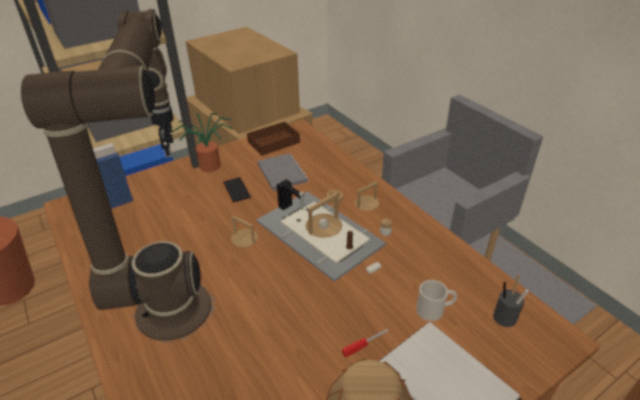

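```bash
python3 - <<'E'
from h import *
np.set_printoptions(precision=4,suppress=True)
p=cams.camera("wrist"); s=get_state(); R=s["ee_rot"]; M=np.linalg.inv(p["view"])
print("cam in tool",R.T@(M[:3,3]-s["ee_pos"]),"axes\n",R.T@M[:3,:3])
p=cams.camera("top")
c=lambda a,b:(a/3+200-.33,b/3+110-.33)
q=atz(p,[c(73,178),c(476,118),c(520,360),c(104,427)],0.0143)[:,:2]
print(q,np.linalg.norm(np.diff(q,axis=0,append=q[:1]),axis=1),q.mean(0))
dy=(q[0]-q[1]+q[3]-q[2]);dx=q[0]-q[3]+q[1]-q[2]
print(np.degrees(np.arctan2(dy[1],dy[0])),np.degrees(np.arctan2(dx[1],dx[0])))
print("board",atz(p,[c(174,207),c(461,165),c(489,326),c(198,372)],0.044)[:,:2])
print("round,cross",atz(p,[c(233,315),c(198,253)],0.044),"knobtop",atz(p,[c(463,238)],.11),"bar ends",atz(p,[c(321,178),c(341,326)],.172))
E
```

```text
cam in tool [ 0.0707 -0.0009 -0.1421] axes
 [[-0.0007  0.9611  0.2761]
 [ 1.      0.0004  0.0011]
 [ 0.001   0.2762 -0.9611]]
[[ 0.6396  0.2651]
 [ 0.7075 -0.1351]
 [ 0.4657 -0.176 ]
 [ 0.3971  0.2236]] [0.4059 0.2453 0.4054 0.246 ] [0.5525 0.0444]
99.69289280498302 9.65817736272333
board [[ 0.6061  0.1601]
 [ 0.6518 -0.1158]
 [ 0.4959 -0.1415]
 [ 0.4493  0.1322]]
round,cross [[0.5032 0.1009 0.044 ]
 [0.5619 0.1357 0.044 ]] knobtop [[ 0.5691 -0.1086  0.11  ]] bar ends [[0.6083 0.0195 0.172 ]
 [0.4835 0.0011 0.172 ]]
```

```bash
python3 -m creep '{"offset":[[-1,-0.62,0.1],[-1,-0.62,0.1],[-1,-0.62,0.1],[-1,-0.62,0.1],[-1,-0.62,0.1],[-1,-0.62,0.1],[-1,-0.62,0.1],[-1,-0.62,0.1],[-1,-0.62,0.1],[-1,-0.62,0.1]],"twist":[0,0,0,0,0,0,0,0,0,0],"gripper":[85,85,85,85,85,85,85,85,85,85]}'
python3 -m creep '{"offset":[[-0.84,-0.54,0.1],[-0.84,-0.54,0.1],[0,0,0],[0,0,0],[0,0,0],[0,0,0],[0,0,0],[0,0,0],[0,0,0],[0,0,0]],"twist":[0,0,-1,-1,-1,-1,-1,-1,-1,-1],"gripper":[85,85,85,85,85,85,85,85,85,85]}'
python3 -m creep '{"offset":[[0,0,0],[0,0,0],[0,0,0],[0,0,0],[0,0,0],[0,0,0]],"twist":[-1,-1,-1,-1,-0.335,0],"gripper":[85,85,85,85,85,85]}'
python3 - <<'E'
from h import *
p=cams.camera("wrist"); s=get_state(); print(s["time"],s["ee_pos"],s["ee_rot"],s["joints"])
cv2.imwrite("pics/w1.png",p["color"]); np.savez("w1.npz",**p)
E
```

```text
time: 3.3
ee_pos: [0.3779, 0.2378, 0.2063]
ee_rot: [[-0.916, 0.401, 0.0], [0.401, 0.916, 0.0], [-0.0, 0.0, -1.0]]
force: [-0.6, 0.2, 0.2]
grip_width: 0.0851
grip_force: 0.0
time: 4.55
ee_pos: [0.4051, 0.197, 0.2013]
ee_rot: [[-0.549, -0.836, 0.0], [-0.836, 0.549, 0.0], [-0.0, -0.0, -1.0]]
force: [0.1, 0.1, -0.0]
grip_width: 0.0852
grip_force: 0.0
time: 5.3
ee_pos: [0.4051, 0.197, 0.2013]
ee_rot: [[0.168, -0.986, 0.0], [-0.986, -0.168, 0.0], [-0.0, -0.0, -1.0]]
force: [-0.1, -0.2, 0.1]
grip_width: 0.085
grip_force: 0.0
5.35 [0.40505524 0.19703183 0.20134212] [[ 1.67308960e-01 -9.85904512e-01  7.34354461e-05]
 [-9.85904514e-01 -1.67308957e-01  4.28291601e-05]
 [-2.99390543e-05 -7.95660401e-05 -9.99999996e-01]] [ 2.59395305e+01 -7.56905864e-01 -1.44989022e+01  7.62531467e+01
  3.66239453e-04 -7.36918624e+01]
```

View pics/w1.png

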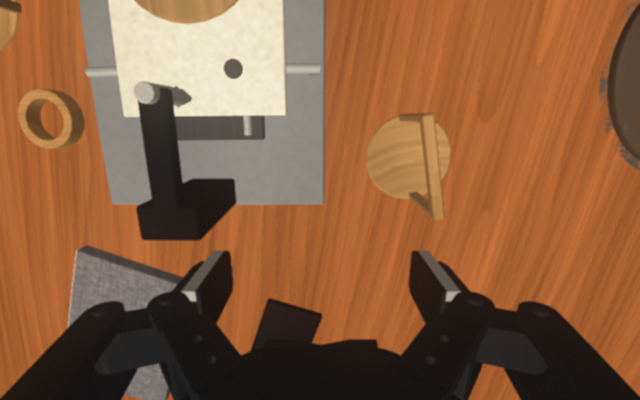

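```bash
python3 -m creep '{"offset":[[0.6,-0.7,0],[0.7,-0.8,0],[0.7,-0.8,0],[0.7,-0.8,0],[0.7,-0.8,0],[0.7,-0.8,0],[0.4,-0.5,0],[0,0,0]],"twist":[0,0,0,0,0,0,0,0],"gripper":[85,85,85,85,85,85,85,85]}'
python3 - <<'E'
from h import *
p=cams.camera("wrist"); cv2.imwrite("pics/w2.png",p["color"]); np.savez("w2.npz",**p)
for n in ["mark_round","mark_cross"]:
  for r in finder.regions_of(p,n): print(n,r["p"],r["centre"],r["mask"].sum())
E
```

```text
time: 6.35
ee_pos: [0.5526, 0.1077, 0.2009]
ee_rot: [[0.167, -0.986, -0.001], [-0.986, -0.167, 0.0], [-0.0, 0.001, -1.0]]
force: [-0.1, 0.0, 0.3]
grip_width: 0.0851
grip_force: 0.0
mark_round 0.6 [326.0, 164.9] 18763
mark_cross 0.95 [329.1, 163.6] 18270
```

View pics/w2.png

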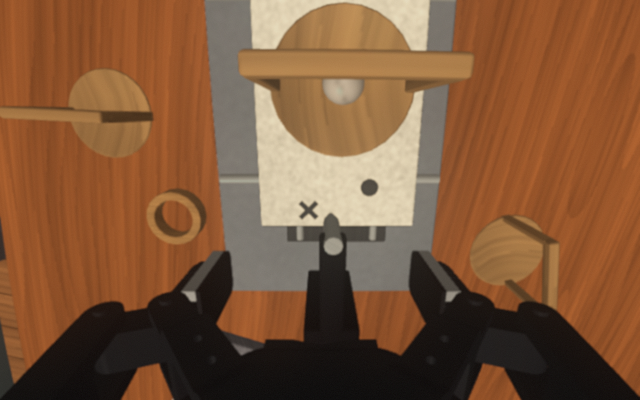

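```bash
python3 - <<'E'
import cv2,numpy as np
a=cv2.imread("pics/w2.png")[170:260,280:400]; b=cv2.imread("pics/w1.png")[50:140,130:250]
im=np.vstack([cv2.resize(x,None,fx=3.3,fy=3.3,interpolation=cv2.INTER_CUBIC) for x in (a,b)]); cv2.imwrite("pics/tip.png",im); print(im.shape)
E
```

```text
(594, 396, 3)
```

View pics/tip.png

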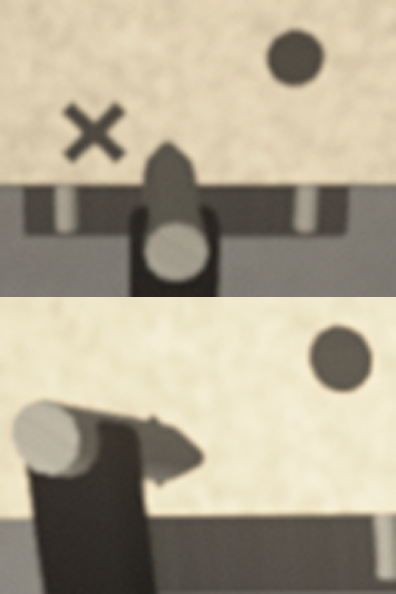

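```bash
python3 - <<'E'
from h import *
np.set_printoptions(precision=4,suppress=True)
P=[dict(np.load(f"w{i}.npz")) for i in (1,2)]
for p in P: p["fov_y"]=float(p["fov_y"])
z=0.044
t1=atz(P[0],[(191.5,98.1)],.055)[0]; t2=atz(P[1],[(330.6,212.7)],.055)[0]
r1=atz(P[0],[(233,68.4)],z)[0]; r2=atz(P[1],[(369,187.2)],z)[0]; c2=atz(P[1],[(308.1,210)],z)[0]
print("tip",t1,t2,"round",r1,r2,"cross",c2)
o1,d1=rays(P[0],[(191.5,98.1)]);o2,d2=rays(P[1],[(330.6,212.7)])
A=np.c_[d1[0],-d2[0]];l=np.linalg.lstsq(A,o2-o1,rcond=None)[0];print("tri",o1+l[0]*d1[0],o2+l[1]*d2[0])
# board dims/edges in w2 : fit depth cloud colour
p=P[1]; hsv=cv2.cvtColor(p["color"],cv2.COLOR_BGR2HSV)
m=(hsv[...,1]<70)&(hsv[...,2]>170); C=cloud(p,m); print("board z",np.median(C[:,2]))
# bar top
m=np.zeros((400,640),bool); m[45:95,230:480]=1
C=cloud(p,m); C=C[C[:,2]>.155]; print("bar n",len(C),np.percentile(C[:,2],[5,50,95]))
(cx,cy),wh,ang=cv2.minAreaRect(np.float32(C[:,:2])); print("bar",cx,cy,wh,ang)
e=atz(p,[(239,50),(471,53),(472,78),(240,76)],.172)[:,:2]; print("bar corners?",e)
# tip-mark deltas in bed axes / tool axes
a=np.radians(9.65)
for yaw in (9.65,):
  ex=np.array([np.cos(a),np.sin(a)]);ey=np.array([-np.sin(a),np.cos(a)])
  for nm,d in (("round1",t1-r1),("round2",t2-r2),("cross2",t2-c2)): print(nm,d[:2],"bed",d[:2]@ex,d[:2]@ey)
# slide rails / post base edge for yaw: board front edge
p=cams.camera("top"); r=[q for q in finder.regions_of(p,"knob_grip")][:1]
s=get_state();print(s["time"])
hsv=cv2.cvtColor(p["color"],cv2.COLOR_BGR2HSV); sub=p["color"][175:205,340:365]
m=np.zeros((400,640),bool); m[180:202,342:362]=1
C=cloud(p,m); K=C[(C[:,2]>.095)&(C[:,2]<.125)]; print("knob top pts",len(K),K.mean(0) if len(K) else '', np.ptp(K,axis=0) if len(K) else '')
E
```

```text
tip [0.5348 0.1309 0.055 ] [0.5376 0.1284 0.055 ] round [0.5027 0.0986 0.044 ] [0.503  0.0987 0.044 ] cross [0.56   0.1328 0.044 ]
tri [0.5374 0.131  0.0488] [0.537  0.1304 0.0486]
board z 0.04356177887075685
bar n 6986 [0.1658 0.1712 0.1725]
bar 0.549144983291626 0.008217399008572102 (0.12643133103847504, 0.014534998685121536) 9.482919692993164
bar corners? [[ 0.6105  0.0123]
 [ 0.4904 -0.0072]
 [ 0.4864  0.0048]
 [ 0.6086  0.025 ]]
round1 [0.0321 0.0323] bed 0.03708523851833243 0.026503313453879483
round2 [0.0346 0.0297] bed 0.03910176273793004 0.02352696821878097
cross2 [-0.0225 -0.0044] bed -0.022905053489217543 -0.000586547734781969
6.6
knob top pts 55 [ 0.571  -0.1105  0.1075] [0.0198 0.019  0.0163]
```

```bash
python3 -m creep '{"offset":[[0.5,0.1,0],[1,0.1,0],[1,0.1,0],[1,0.1,0],[1,0.1,0],[1,0.1,0],[1,0.1,0],[1,0.03,0],[0.7,0,0],[0.3,0,0]],"twist":[0,0,0,0,0,0,0,0,0,0],"gripper":[85,85,85,85,85,85,85,85,85,85]}'
python3 -m creep '{"offset":[[0,0,0]],"twist":[0],"gripper":[60]}'
python3 - <<'E'
from h import *
np.set_printoptions(precision=4,suppress=True)
p=cams.camera("wrist"); s=get_state(); print(s["time"],s["ee_pos"],s["grip_width"]); np.savez("w3.npz",**p)
cv2.imwrite("pics/w3.png",p["color"])
for q in (s["ee_pos"],): print("tcp px",proj(p,q))
hsv=cv2.cvtColor(p["color"],cv2.COLOR_BGR2HSV)
m=np.zeros((400,640),bool); m[:300,220:420]=1
C=cloud(p,m); K=C[(C[:,2]>.104)&(C[:,2]<.114)]; print(len(K), np.median(K,0),K.min(0),K.max(0))
print("expected top px",proj(p,[[.5696,-.1017,.11],[.571,-.1105,.11]]))
E
```

```text
time: 7.85
ee_pos: [0.5699, -0.1055, 0.2013]
ee_rot: [[0.167, -0.986, -0.0], [-0.986, -0.167, 0.0], [-0.0, 0.0, -1.0]]
force: [0.2, -0.5, -0.2]
grip_width: 0.0849
grip_force: 0.0
time: 7.98
ee_pos: [0.5699, -0.1047, 0.2012]
ee_rot: [[0.168, -0.986, -0.0], [-0.986, -0.168, 0.0], [-0.0, 0.0, -1.0]]
force: [0.5, 0.1, 0.3]
grip_width: 0.0692
grip_force: 0.0
8.025 [ 0.5699 -0.1042  0.2012] 0.062474615052402566
tcp px [[318.052  258.0562]]
545 [ 0.5712 -0.1138  0.1092] [ 0.5604 -0.1235  0.104 ] [ 0.5817 -0.102   0.112 ]
expected top px [[318.797  209.9666]
 [318.8962 199.3185]]
```

View pics/w3.png

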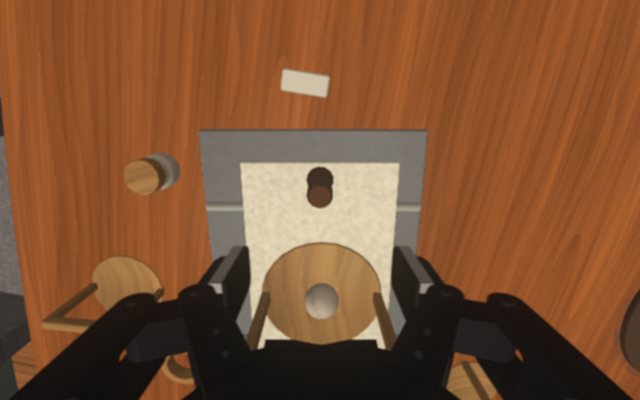

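```bash
python3 -m creep '{"offset":[[0.335,0,0.3],[0,0,0.7],[0,0,0.9],[0,0,0.9],[0,0,0.9],[0,0,0.8],[0,0,0.5],[0,0,0.25],[0,0,0],[0,0,0]],"twist":[0,0,0,0,0,0,0,0,0,0],"gripper":[60,60,60,60,60,60,50,40,32,28]}'
python3 -m creep '{"offset":[[0,0,0],[0,0,0],[0,0,0],[0,0,0],[0,0,0],[0,0,0]],"twist":[0,0,0,0,0,0],"gripper":[26,24,23,22,20,10]}'
python3 - <<'E'
from h import *
np.set_printoptions(precision=4,suppress=True)
s=get_state();print(s["time"],s["ee_pos"],s["ee_rot"],s["grip_width"],s["grip_force"],s["force"])
E
```

```text
time: 9.28
ee_pos: [0.5719, -0.1128, 0.0708]
ee_rot: [[0.169, -0.986, 0.001], [-0.986, -0.169, -0.0], [0.0, -0.001, -1.0]]
force: [-0.9, -0.2, 0.9]
grip_width: 0.0281
grip_force: 0.0
time: 10.02
ee_pos: [0.5718, -0.1128, 0.0706]
ee_rot: [[0.168, -0.986, 0.001], [-0.986, -0.168, -0.0], [0.0, -0.001, -1.0]]
force: [0.8, 0.5, 4.6]
grip_width: 0.0207
grip_force: 58.4
10.025 [ 0.5718 -0.1128  0.0706] [[ 0.1685 -0.9857  0.0011]
 [-0.9857 -0.1685 -0.0001]
 [ 0.0003 -0.001  -1.    ]] 0.020746241602401468 58.405867516994476 [0.8074 0.5328 4.6259]
```

```bash
python3 -m creep '{"offset":[[-0.015,-0.023,0],[-0.03,-0.046,0],[-0.046,-0.069,0],[-0.061,-0.092,0],[-0.061,-0.092,0],[-0.061,-0.092,0],[-0.061,-0.092,0],[-0.061,-0.092,0],[-0.061,-0.092,0],[-0.061,-0.092,0]],"twist":[0,0,0,0,0,0,0,0,0,0],"gripper":[10,10,10,10,10,10,10,10,10,10]}'
python3 -m creep '{"offset":[[-0.061,-0.092,0],[-0.061,-0.092,0],[-0.061,-0.092,0],[-0.061,-0.092,0],[-0.061,-0.092,0],[-0.061,-0.092,0],[-0.061,-0.092,0],[-0.046,-0.069,0],[-0.03,-0.046,0],[-0.015,-0.023,0]],"twist":[0,0,0,0,0,0,0,0,0,0],"gripper":[10,10,10,10,10,10,10,10,10,10]}'
python3 - <<'E'
from h import *
np.set_printoptions(precision=4,suppress=True)
s0=get_state();print(s0["time"],s0["ee_pos"],s0["force"])
ims=[]
for n,X in (("top",[.537,.1308,.05]),("side",[.537,.1308,.05])):
    p=cams.camera(n); np.savez(n+"1.npz",**p)
    u,v=proj(p,X)[0].round().astype(int); print(n,proj(p,[[.537,.1308,.055],[.537,.1308,.044]]))
    ims.append(cv2.resize(p["color"][v-30:v+45,u-30:u+70],(800,600),interpolation=cv2.INTER_CUBIC)[:, :]); print(u-30,v-30)
cv2.imwrite("pics/r.png",np.vstack([cv2.resize(i,(400,300)) for i in ims]))
E
```

```text
time: 11.28
ee_pos: [0.5884, -0.0972, 0.0705]
ee_rot: [[0.168, -0.986, 0.0], [-0.986, -0.168, -0.001], [0.001, 0.0, -1.0]]
force: [-2.2, -2.4, 6.1]
grip_width: 0.0203
grip_force: 58.6
time: 12.52
ee_pos: [0.6055, -0.0811, 0.0706]
ee_rot: [[0.168, -0.986, 0.0], [-0.986, -0.168, -0.001], [0.001, 0.0, -1.0]]
force: [-1.2, -2.1, 6.1]
grip_width: 0.0209
grip_force: 58.6
12.525 [ 0.6055 -0.0811  0.0706] [-1.1931 -2.0959  6.0813]
top [[266.7163 202.1966]
 [267.132  202.6876]]
237 172
side [[301.8855 209.2653]
 [302.0037 211.6364]]
272 180
```

View pics/r.png

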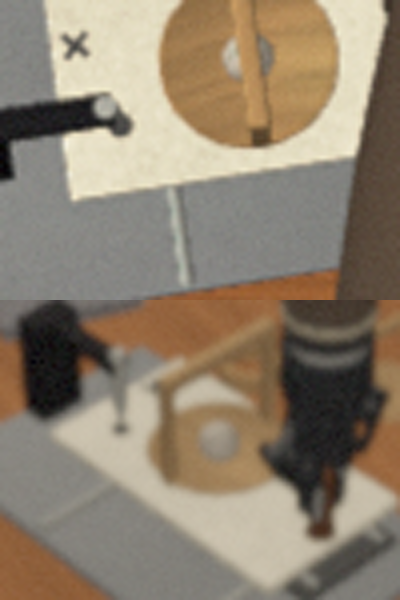

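```bash
python3 -m creep '{"offset":[[0,0,0],[0,0,0],[0,0,0],[0,0,0],[0,0,0],[0,0,0],[0,0,0],[0,0,0],[0,0,0],[0,0,0]],"twist":[0,0,0,0,0,0,0,0,0,0],"gripper":[10,10,10,10,10,10,10,10,10,10]}'
python3 -m creep '{"offset":[[0.009,0.023,0],[0.018,0.046,0],[0.026,0.068,0],[0.035,0.091,0],[0.035,0.091,0],[0.035,0.091,0],[0.035,0.091,0],[0.035,0.091,0],[0.035,0.091,0],[0.035,0.091,0]],"twist":[0,0,0,0,0,0,0,0,0,0],"gripper":[10,10,10,10,10,10,10,10,10,10]}'
python3 -m creep '{"offset":[[0.035,0.091,0],[0.035,0.091,0],[0.035,0.091,0],[0.035,0.091,0],[0.035,0.091,0],[0.035,0.091,0],[0.035,0.091,0],[0.035,0.091,0],[0.035,0.091,0],[0.035,0.091,0]],"twist":[0,0,0,0,0,0,0,0,0,0],"gripper":[10,10,10,10,10,10,10,10,10,10]}'
python3 -m creep '{"offset":[[0.035,0.091,0],[0.035,0.091,0],[0.035,0.091,0],[0.035,0.091,0],[0.035,0.091,0],[0.035,0.091,0],[0.035,0.091,0],[0.026,0.068,0],[0.018,0.046,0],[0.009,0.023,0]],"twist":[0,0,0,0,0,0,0,0,0,0],"gripper":[10,10,10,10,10,10,10,10,10,10]}'
python3 - <<'E'
from h import *
np.set_printoptions(precision=4,suppress=True)
s0=get_state();print(s0["time"],s0["ee_pos"],s0["force"])
ims=[]
for n,X in (("top",[.537,.1308,.05]),("side",[.537,.1308,.05])):
    p=cams.camera(n); np.savez(n+"2.npz",**p)
    u,v=proj(p,X)[0].round().astype(int)
    ims.append(cv2.resize(p["color"][v-30:v+45,u-30:u+70],(400,300),interpolation=cv2.INTER_CUBIC))
cv2.imwrite("pics/c.png",np.vstack(ims))
E
```

```text
time: 13.88
ee_pos: [0.6056, -0.0811, 0.0706]
ee_rot: [[0.168, -0.986, 0.0], [-0.986, -0.168, -0.001], [0.001, -0.0, -1.0]]
force: [-1.2, -1.5, 5.5]
grip_width: 0.0206
grip_force: 58.5
time: 15.12
ee_pos: [0.5882, -0.0908, 0.0705]
ee_rot: [[0.169, -0.986, 0.001], [-0.986, -0.169, 0.001], [-0.001, -0.001, -1.0]]
force: [1.1, 2.2, 6.6]
grip_width: 0.0207
grip_force: 58.6
time: 16.38
ee_pos: [0.5673, -0.1033, 0.0706]
ee_rot: [[0.169, -0.986, 0.001], [-0.986, -0.169, 0.001], [-0.001, -0.001, -1.0]]
force: [1.6, 2.3, 5.0]
grip_width: 0.0207
grip_force: 58.6
time: 17.62
ee_pos: [0.5494, -0.114, 0.0705]
ee_rot: [[0.169, -0.986, 0.001], [-0.986, -0.169, 0.001], [-0.001, -0.001, -1.0]]
force: [1.4, 0.4, 5.0]
grip_width: 0.0205
grip_force: 58.6
17.625 [ 0.5494 -0.114   0.0705] [1.3943 0.3905 4.9588]
```

View pics/c.png

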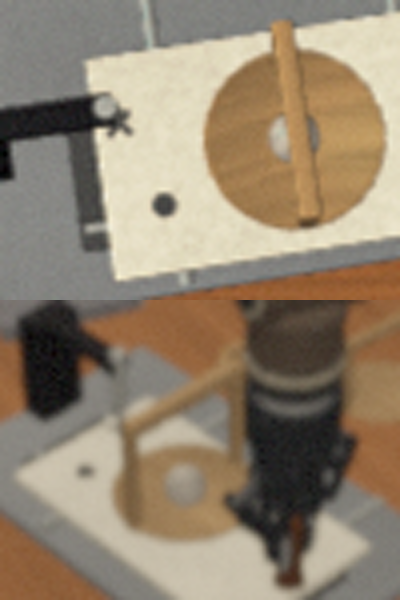

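```bash
python3 - <<'E'
from h import *
np.set_printoptions(precision=4,suppress=True)
P=dict(np.load("top2.npz")); I0=cv2.imread("pics/top0.png"); P["fov_y"]=float(P["fov_y"])
def cen(I,u,v):
    g=I[v-7:v+8,u-7:u+8].astype(float).mean(2); w=np.clip(np.median(g)-25-g,0,None); V,U=np.mgrid[v-7:v+8,u-7:u+8]
    return (U*w).sum()/w.sum(),(V*w).sum()/w.sum()
a=cen(I0,278,215); b=cen(P["color"],278,223); A=atz(P,[a,b],.044)
print(a,b,A,"moved",A[1]-A[0],"want",[-.0230,-.0020])
P1=dict(np.load("top1.npz")); x0=cen(I0,266,194); x1=cen(P1["color"],256,183); B=atz(P,[x0,x1],.044); print("cross at round stop moved",B[1]-B[0],"want",[.0342,.0321])
E
```

```text
(np.float64(277.41178614823815), np.float64(214.7252733900364)) (np.float64(277.638470451912), np.float64(222.77415990730012)) [[0.5031 0.1007 0.044 ]
 [0.4803 0.0994 0.044 ]] moved [-0.0228 -0.0012  0.    ] want [-0.023, -0.002]
cross at round stop moved [0.0385 0.026  0.    ] want [0.0342, 0.0321]
```

```bash
python3 -m creep '{"offset":[[0.015,0.015,0],[0.013,0.01,0],[0,0,0],[0,0,0],[0,0,0],[0,0,0],[0,0,0],[0,0,0],[0,0,0],[0,0,0]],"twist":[0,0,0,0,0,0,0,0,0,0],"gripper":[10,10,10,10,10,10,10,10,10,10]}'
python3 -m creep '{"offset":[[0,0,0],[0,0,0],[0,0,0],[0,0,0],[0,0,-0.3],[0,0,-0.7],[0,0,-1],[0,0,-1],[0,0,-1],[0,0,-1]],"twist":[0,0,0,0,0,0,0,0,0,0],"gripper":[22,24,30,40,50,50,50,50,50,50]}'
python3 -m creep '{"offset":[[0,0,-0.7],[0,0,-0.3],[0,0,0],[0,0,0]],"twist":[0,0,0,0],"gripper":[50,50,50,50]}'
python3 - <<'E'
from h import *
np.set_printoptions(precision=4,suppress=True)
p=cams.camera("wrist"); s=get_state(); print(s["time"],s["ee_pos"]); cv2.imwrite("pics/w4.png",p["color"])
m=np.ones((400,640),bool)
C=cloud(p,m)
K=C[(C[:,2]>.104)&(C[:,2]<.114)&(abs(C[:,0]-.549)<.03)&(abs(C[:,1]+.114)<.03)]; print("knob",K.min(0),K.max(0),(K.min(0)+K.max(0))/2)
p=cams.camera("top")
for r in finder.regions_of(p,"dish"): print(r["p"],r["centre"])
m=np.zeros((400,640),bool); m[150:260,270:345]=1
C=cloud(p,m); C=C[(C[:,2]>.158)&(C[:,2]<.18)&(abs(C[:,0]-.526)<.08)&(abs(C[:,1]-.006)<.05)]
print(len(C),cv2.minAreaRect(np.float32(C[:,:2])),np.median(C,0))
E
```

```text
time: 18.98
ee_pos: [0.5489, -0.1148, 0.0705]
ee_rot: [[0.169, -0.986, 0.001], [-0.986, -0.169, 0.001], [-0.0, -0.001, -1.0]]
force: [1.0, 1.8, 5.3]
grip_width: 0.0205
grip_force: 58.6
time: 20.23
ee_pos: [0.5487, -0.1152, 0.1975]
ee_rot: [[0.168, -0.986, 0.002], [-0.986, -0.168, -0.0], [0.001, -0.002, -1.0]]
force: [-0.4, -0.4, -0.1]
grip_width: 0.0504
grip_force: 0.0
time: 20.72
ee_pos: [0.5482, -0.115, 0.2194]
ee_rot: [[0.168, -0.986, -0.001], [-0.986, -0.168, 0.0], [-0.0, 0.001, -1.0]]
force: [-0.5, -0.4, 0.8]
grip_width: 0.0504
grip_force: 0.0
20.775 [ 0.5481 -0.115   0.2192]
knob [ 0.5373 -0.1257  0.104 ] [ 0.558  -0.1041  0.1117] [ 0.5476 -0.1149  0.1078]
0.83 [306.7, 206.0]
0.66 [291.2, 124.7]
0.66 [256.7, 282.3]
285 ((0.5260581970214844, 0.006991583853960037), (0.12560823559761047, 0.013989724218845367), 9.373522758483887) [0.5242 0.0073 0.1708]
```

```bash
python3 -m creep '{"offset":[[0,0,0],[0,0,0],[0,0,0],[0,0,0],[0,0,0],[0,0,0],[0,0,0],[0,0,0],[0,0,0],[0,0,0]],"twist":[0.5,1,1,1,1,1,1,1,1,0.53],"gripper":[50,50,50,50,50,50,50,50,50,50]}'
python3 -m creep '{"offset":[[0.07,0.5,0],[0,0.8,0],[0,0.8,0],[0,0.8,0],[0,0.8,0],[0,0.7,0],[0,0.4,0],[0,0.14,0],[0,0,0],[0,0,0]],"twist":[0,0,0,0,0,0,0,0,0,0],"gripper":[50,50,50,50,50,50,50,50,50,50]}'
python3 - <<'E'
from h import *
np.set_printoptions(precision=4,suppress=True)
p=cams.camera("wrist"); s=get_state(); print(s["time"],s["ee_pos"],s["ee_rot"],s["joints"]); cv2.imwrite("pics/w5.png",p["color"])
C=cloud(p,np.ones((400,640),bool)); C=C[(C[:,2]>.165)&(C[:,2]<.178)&(abs(C[:,0]-.526)<.075)&(abs(C[:,1]-.007)<.03)]
print(len(C),cv2.minAreaRect(np.float32(C[:,:2])),np.median(C,0))
E
```

```text
time: 22.12
ee_pos: [0.5483, -0.115, 0.2195]
ee_rot: [[-0.987, -0.16, -0.001], [-0.16, 0.987, 0.0], [0.001, 0.0, -1.0]]
force: [-0.4, -0.0, 0.7]
grip_width: 0.0502
grip_force: 0.0
time: 23.38
ee_pos: [0.5267, 0.006, 0.22]
ee_rot: [[-0.987, -0.163, -0.0], [-0.163, 0.987, -0.0], [0.0, -0.0, -1.0]]
force: [0.2, 0.0, 0.2]
grip_width: 0.0504
grip_force: 0.0
23.425 [0.5267 0.006  0.22  ] [[-0.9867 -0.1625 -0.    ]
 [-0.1625  0.9867 -0.0001]
 [ 0.0001 -0.0001 -1.    ]] [ 0.6566  7.4008 -3.459  79.1421 -0.0071 -8.6963]
3658 ((0.5248187184333801, 0.005684898234903812), (0.12590977549552917, 0.014005336910486221), 9.234238624572754) [0.5163 0.0045 0.1713]
```

View pics/w5.png

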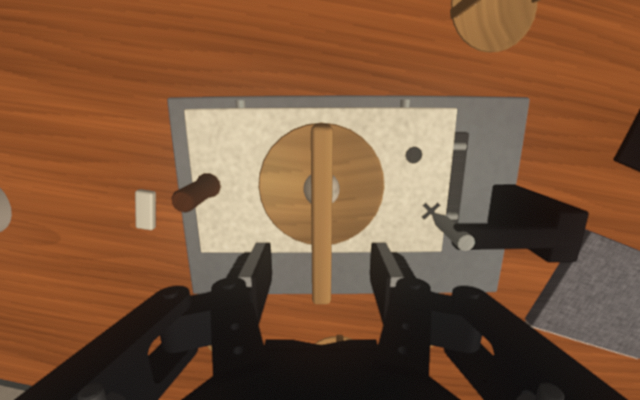

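```bash
python3 -m creep '{"offset":[[0.04,0,0.3],[0,0,0.5],[0,0,0.6],[0,0,0.6],[0,0,0.5],[0,0,0.35],[0,0,0.15],[0,0,0],[0,0,0],[0,0,0]],"twist":[0,0,0,0,0,0,0,0,0,0],"gripper":[50,50,50,50,50,40,30,24,20,18]}'
python3 -m creep '{"offset":[[0,0,0],[0,0,0],[0,0,0],[0,0,0],[0,0,0],[0,0,0],[0,0,0],[0,0,0]],"twist":[0,0,0,0,0,0,0,0],"gripper":[17,16,15,14.5,14,13,6,4]}'
```

```text
time: 24.68
ee_pos: [0.5259, 0.0063, 0.1455]
ee_rot: [[-0.987, -0.163, 0.001], [-0.163, 0.987, -0.0], [-0.001, -0.0, -1.0]]
force: [0.5, -0.3, -0.1]
grip_width: 0.018
grip_force: 0.0
time: 25.68
ee_pos: [0.5256, 0.0063, 0.1452]
ee_rot: [[-0.987, -0.163, 0.0], [-0.163, 0.987, 0.0], [-0.0, -0.0, -1.0]]
force: [-0.7, 0.2, 2.1]
grip_width: 0.0131
grip_force: 58.7
```

```bash
python3 -m creep '{"offset":[[0,0,-0.04],[0,0,-0.08],[0,0,-0.15],[0,0,-0.23],[0,0,-0.3],[0,0,-0.3],[0,0,-0.3],[0,0,-0.3],[0,0,-0.3],[0,0,-0.3]],"twist":[0,0,0,0,0,0,0,0,0,0],"gripper":[4,4,4,4,4,4,4,4,4,4]}'
python3 -m creep '{"offset":[[0,0,-0.3],[0,0,-0.3],[0,0,-0.3],[0,0,-0.3],[0,0,-0.3],[0,0,-0.3],[0,0,-0.3],[0,0,-0.3],[0,0,-0.23],[0,0,-0.12]],"twist":[0,0,0,0,0,0,0,0,0,0],"gripper":[4,4,4,4,4,4,4,4,4,4]}'
python3 -m creep '{"offset":[[0,0,-0.05],[0,0,0],[0,0,0]],"twist":[0,0,0],"gripper":[4,4,4]}'
python3 - <<'E'
from h import *
a=[]
for n in ("wrist","side"):
    p=cams.camera(n); a.append(cv2.resize(p["color"],(480,300)))
cv2.imwrite("pics/l.png",np.vstack(a)); s=get_state(); print(s["time"],s["force"],s["moment"])
E
```

```text
time: 26.92
ee_pos: [0.5256, 0.0063, 0.203]
ee_rot: [[-0.987, -0.163, -0.0], [-0.163, 0.987, -0.0], [0.0, -0.0, -1.0]]
force: [0.4, -0.1, -4.0]
grip_width: 0.0129
grip_force: 58.4
time: 28.18
ee_pos: [0.5257, 0.0063, 0.2717]
ee_rot: [[-0.987, -0.163, 0.0], [-0.163, 0.987, -0.0], [-0.0, -0.0, -1.0]]
force: [0.4, 0.6, -2.9]
grip_width: 0.013
grip_force: 58.4
time: 28.55
ee_pos: [0.5255, 0.0063, 0.2723]
ee_rot: [[-0.987, -0.163, -0.0], [-0.163, 0.987, -0.0], [0.0, 0.0, -1.0]]
force: [-0.1, -0.5, -2.9]
grip_width: 0.0129
grip_force: 58.4
28.65 [ 0.43779559  0.28773303 -3.68565945] [-0.00971249 -0.00021398 -0.05378682]
```

View pics/l.png

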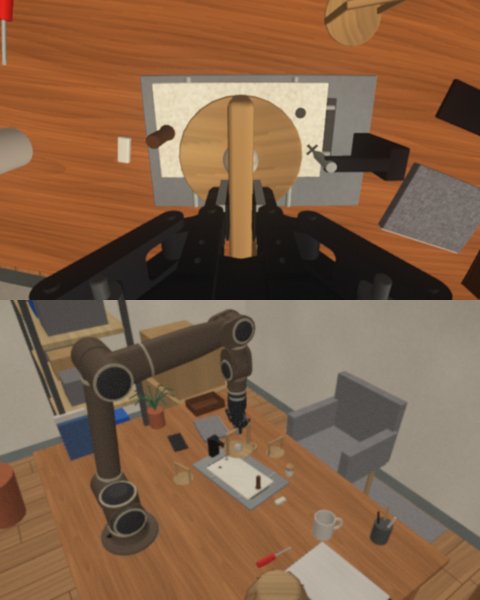

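The dish hangs level from its arch with the ball at its centre (wrist 240,160), and the cross is still under the nose (312,150). Next is the quarter turn.

```bash
python3 -m creep '{"offset":[[0,0,0],[0,0,0],[0,0,0],[0,0,0],[0,0,0],[0,0,0],[0,0,0],[0,0,0],[0,0,0],[0,0,0]],"twist":[0.1,0.2,0.35,0.45,0.5,0.5,0.5,0.5,0.5,0.5],"gripper":[4,4,4,4,4,4,4,4,4,4]}'
python3 -m creep '{"offset":[[0,0,0],[0,0,0],[0,0,0],[0,0,0],[0,0,0],[0,0,0],[0,0,0],[0,0,0],[0,0,0],[0,0,0]],"twist":[0.5,0.5,0.5,0.5,0.5,0.5,0.5,0.5,0.45,0.35],"gripper":[4,4,4,4,4,4,4,4,4,4]}'
python3 -m creep '{"offset":[[0,0,0],[0,0,0],[0,0,0],[0,0,0],[0,0,0],[0,0,0],[0,0,0],[0,0,0],[0,0,0],[0,0,0]],"twist":[0.1,0,0,0,0,0,0,0,0,0],"gripper":[4,4,4,4,4,4,4,4,4,4]}'
python3 - <<'E'
from h import *
np.set_printoptions(precision=4,suppress=True)
p=cams.camera("wrist"); q=cams.camera("top"); s=get_state(); print(s["time"],s["joints"],s["joint_velocities"])
a=cv2.resize(q["color"][120:280,200:456],(480,300),interpolation=cv2.INTER_CUBIC)
cv2.imwrite("pics/f.png",np.vstack([cv2.resize(p["color"],(480,300)),a]))
E
```

```text
time: 29.9
ee_pos: [0.5256, 0.0063, 0.2725]
ee_rot: [[-0.85, 0.528, -0.0], [0.528, 0.85, 0.0], [0.0, -0.0, -1.0]]
force: [-0.3, -0.5, -2.6]
grip_width: 0.0132
grip_force: 58.4
time: 31.15
ee_pos: [0.5256, 0.0063, 0.2726]
ee_rot: [[-0.177, 0.984, 0.0], [0.984, 0.177, 0.0], [-0.0, 0.0, -1.0]]
force: [-0.4, -0.2, -4.1]
grip_width: 0.013
grip_force: 58.4
time: 32.4
ee_pos: [0.5256, 0.0063, 0.2725]
ee_rot: [[-0.163, 0.987, 0.0], [0.987, 0.163, -0.0], [-0.0, 0.0, -1.0]]
force: [0.2, 0.8, -3.1]
grip_width: 0.013
grip_force: 58.4
32.5 [ 0.6869  7.5242  3.2628 85.7359 -0.0008 81.2907] [0.1387 0.0336 0.0298 0.0876 0.0954 0.1156]
```

View pics/f.png

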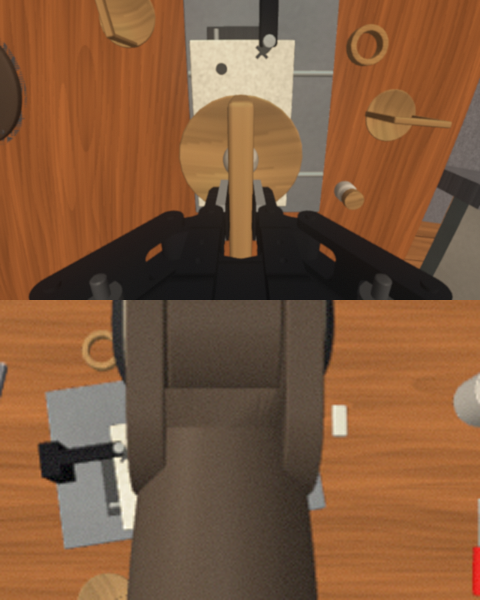

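The dish is turned exactly 90°, level and still. The ball is centred (240,158) and the cross is under the nose (262,50).

```bash
python3 -c "
from plant import bot
print(bot.sign_off())"
```

```text
the job is handed in; nothing more can be done
None
```

I've handed the job in at about 32 s: the round mark and then the cross each rested over a second under the pen camera, and the table is on the cross. The arm is holding the dish about 12.7 cm up, turned 90°, level and still; the ball was centred in every picture, and nothing else was touched.

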